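# Load two capacitors into sloped pockets

### The arm

A 6-joint arm with a two-finger parallel gripper is mounted at the origin on the work surface. World frame = base frame: x ahead of the robot, y to its left, z up, the work surface at z = 0. Lengths are in mm, angles in rad, forces in N, time in s.
With the tool pointing down it reaches from about 325 to 875 mm from the base axis. Payload 4.4 kg.
Tool frame: the origin (TCP) lies between the finger pads; the fingertips stand 14 mm ahead of it and the grasp point (between the pads) lies 5 mm behind it; z points along the fingers, y is the line along which they close (so a half turn about z gives the same grasp; the last joint's range is limited). The gripper opens to 85 mm and grips with 20 to 120 N. Pads are 22 mm wide; open, the fingers measure 114 mm over their backs; the gripper's body (76 mm by 85 mm) begins 54 mm behind the grasp point. The pads swing forward as they close: fully open they stand 13 mm farther back than shut.
Start: joints at [1.032, 0.207, 1.542, -0, 1.393, -0.15], TCP at [217.447, 532.301, 245.282] pointing down, gripper open.
Joint ranges: [-2.73, 2.73], [-0.86, 2.22], [0.23, 2.46], [-1.11, 4.25], [0.08, 2.63], [-2.82, 2.82]. Speed limits (rad/s): [2.79, 2.79, 3.14, 3.14, 3.14, 3.14].

### API

Orientations are given as a rotation vector (axis times angle).
In Python, from rig import read_state, cams, arm gives the robot as it stands. The module is installed in compiled form; this text tells all that it offers.
- The arm moves only by the tool drive_tool, never from a script. Its argument "targets" is a list of rows, each a list of 6 numbers: the shift along the world's x, y, z in mm, then the turn, a rotation vector about the world's x, y, z in rad. A call has 1 to 10 rows; each row shifts and turns the commanded pose from where the row before left it; what a row does not reach is not made up. A row lasts 1/8 s, in which the tool goes at most 62.5 mm and 10.7 degrees, less where a joint would pass 70% of its speed; a pose out of reach is approached as far as the arm can. A call is refused whole if a number of a shift passes 62.5 or a number of a turn 0.188, either way. A call with a gripper value outside its range is refused whole. "fingers" is the opening, from 0 (shut) to 1 (fully open), set as the call begins (left out, the last holds). The fingers move at their own pace and stop on an object; "force" is the grip in N (left out, the last holds). Time passes only in rows, so rows that do not move let the fingers close. It gives the time, the measured TCP pose, the force, the opening and the grip force at its end, in the units of the state.
- read_state(): the state, without advancing time (a new reading comes with each control period).
- cams.snapshot(name): name is "scene" or "top"; returns a dict with "color" (400x640x3 uint8, blue, green, red), "mtx" (3x3 intrinsics, pixels), "dist_coeffs" ([k1, k2, p1, p2, k3] as OpenCV has them; the pictures are not rectified), "eye" and "attitude" of the camera in the world. Camera axes: x right, y up, looking along -z (the intrinsics and any distortion apply to the point x, -y, -z); pixel columns grow to the right and rows downward; lengths in mm; the calibration is good to about 2 mm. A picture is of the moment at which its call begins. There is no depth.
- arm.finish_job(): hands the job in; it is judged then, once.
The state is a dict: "time": time; "joint_positions": joint angles; "dq": joint speeds; "tau": joint torques, N m; "tool_pos": TCP position; "ee_rot": TCP orientation; "ft_force": force on the tool from outside, world axes, zero at the start; "torque": the same for the moment, N m; "grip_width": opening from 0.0 (shut) to 1.0 (fully open); "grasp_force": force on a finger pad.
Only numpy, scipy, OpenCV 4.12 (cv2) and the standard library are available. Lean on these libraries where they do the work, as an engineer would, in place of code of your own. Each camera call takes 0.05 s, during which the arm holds its last target. There are 200 camera calls.

### The job

Load the two white block capacitors, one at a time, into the sloped stands, each in the pocket of its own size, plain nose first with the brass studs left sticking out. Feel for the stop hidden in each pocket: lower the capacitor gently until it rests on the stop, without ramming it, and only then let go, so that it does not fall. Leave the other things on the bench where they are.

Things in the scene. Friction and masses are not known exactly. Their poses are not given: they have to be found in the camera images.
- cell_large: the large capacitor: loose white block 120 mm long, 60 wide, 40 thick, lying flat on the bench, about 288 g. Origin at the block's centre; x runs along it to the plain white nose (60 mm away), y across its width, z through its thickness (up as it lies). The -x end has a flush black cap and two brass studs that stick out a further 10 mm.
- cell_large_nose (a point): centre of the nose end face of the large capacitor
- cell_small: the small capacitor: loose white block 120 mm long, 48 wide, 32 thick, lying flat on the bench, about 184 g. Origin at the block's centre; x runs along it to the plain white nose (60 mm away), y across its width, z through its thickness (up as it lies). The -x end has a flush black cap and two brass studs that stick out a further 10 mm.
- cell_small_nose (a point): centre of the nose end face of the small capacitor
- stand_large_pocket: pocket for the large capacitor: opening 63 mm (y) by 43 mm (x), edges chamfered, in a grey block 112 mm (y) by 85 mm (x), 72 thick. Origin: centre of the mouth, flush with the block's face, 100 mm above the bench; z points out of the pocket, upward, leaning 35 degrees from vertical to the stand's front; y is level. Inside is a stop for the nose, 32 to 56 mm below the mouth, depth not reported.
- stand_large: blue stand, fixed to the bench, that carries the large pocket; base 140 mm (x) by 120 mm (y). Origin: centre of the base's underside; x points to its back, -x is its front (robot side). The two stands look alike but for the pocket's size and either may be left or right; the stop depths are set separately each time and must be felt.
- stand_small_pocket: pocket for the small capacitor: opening 51 mm (y) by 35 mm (x), edges chamfered, in a grey block 112 mm (y) by 85 mm (x), 72 thick. Origin: centre of the mouth, flush with the block's face, 100 mm above the bench; z points out of the pocket, upward, leaning 35 degrees from vertical to the stand's front; y is level. Inside is a stop for the nose, 32 to 56 mm below the mouth, depth not reported.
- stand_small: blue stand, fixed to the bench, that carries the small pocket; base 140 mm (x) by 120 mm (y). Origin: centre of the base's underside; x points to its back, -x is its front (robot side). The two stands look alike but for the pocket's size and either may be left or right; the stop depths are set separately each time and must be felt.
- tape_roll: bystander, to be left where it is: roll of yellow tape lying flat, 90 mm across, 24 mm high
- screwdriver: bystander, to be left where it is: screwdriver lying on the bench
- wrench: bystander, to be left where it is: wrench lying on the bench
- jar: bystander, to be left where it is: small jar, 56 mm across, 80 mm high
- spool: bystander, to be left where it is: grey wire spool standing on end, 64 mm across, 52 mm high
- relay: bystander, to be left where it is: black relay block 55 x 50 x 36 mm
- mug: bystander, to be left where it is: white mug, 76 mm across, 90 mm high
There are look-alikes about, which are no part of the job. Leave any brown, purple or red look-alike of the cell_large alone.

How it is judged (in metres and radians):
At the end, for the whole second after the job is handed in: each capacitor sits nose first in the pocket of its size: nose at least 28 mm below the mouth (the stop lies at 32 to 56 mm), within 6 mm of the pocket's axis either way, leaning at most 0.16 rad from that axis, released and at rest (under 0.02 m/s) (z of cell_large_nose in the frame of stand_large_pocket below -0.028 m and x of cell_large_nose in the frame of stand_large_pocket between -0.006 and 0.006 m and y of cell_large_nose in the frame of stand_large_pocket between -0.006 and 0.006 m and angle between the x axis of cell_large and the z axis of stand_large_pocket, either way round below 0.16 rad and linear speed of each of cell_large, cell_small below 0.02 m/s and z of cell_small_nose in the frame of stand_small_pocket below -0.028 m and x of cell_small_nose in the frame of stand_small_pocket between -0.006 and 0.006 m and y of cell_small_nose in the frame of stand_small_pocket between -0.006 and 0.006 m and angle between the x axis of cell_small and the z axis of stand_small_pocket, either way round below 0.16 rad); the robot touches nothing.
It fails at once if the large capacitor is let fall: moving faster than 0.15 m/s while not held (linear speed of cell_large above 0.15 m/s and contact force between cell_large and the fingers below 0.2 N).
It fails at once if the large capacitor is rammed into a stand (over 30 N) (contact force between cell_large and stand_large_pocket above 30 N or contact force between cell_large and stand_small_pocket above 30 N).
It fails at once if the small capacitor is let fall: moving faster than 0.15 m/s while not held (linear speed of cell_small above 0.15 m/s and contact force between cell_small and the fingers below 0.2 N).
It fails at once if the small capacitor is rammed into a stand (over 30 N) (contact force between cell_small and stand_large_pocket above 30 N or contact force between cell_small and stand_small_pocket above 30 N).
It fails at once if a bystander is moved by more than 30 mm (distance of any of tape_roll, screwdriver, wrench, jar, spool, relay, mug from where it was at the start of the episode above 0.03 m).
It also fails if it takes over 67 s, if anything falls off the work surface, if the arm or the gripper's body presses on something with over 40 N, if the wrist force passes 120 N, or if a joint passes its speed limit or range.

## Working session

There is one attempt and no reset: what is moved stays moved. The work goes in short steps, Python scripts to look and compute and a tool call to move; the robot and the scene stay as the last step left them, time stands still between calls to the robot, and variables do not carry over. Pictures are saved under pics/ and viewed, at most 10 in all, crops included, and the job is handed in when it is done.

Besides the shell and the picture viewer there is one more tool, called after "Request:" as a command line: name --pt "numbers of a row" for each row, then --argument value for the rest. drive_tool: Moves the arm, as the interface text tells. Its arguments: {"type":"object","properties":{"targets":{"type":"array","items":{"type":"array","items":{"type":"number"}}},"fingers":{"type":"number"},"force":{"type":"number"}},"required":["targets"]}

```bash
mkdir -p pics; python3 - <<'E'
from rig import read_state,cams
import cv2,numpy as np
print(read_state())
for n in("scene","top"):
    s=cams.snapshot(n);cv2.imwrite(f"pics/{n}0.png",s["color"])
    np.savez(f"{n}.npz",**s)
    print({k:v for k,v in s.items() if k!="color"})
E
```

```text
{'time': 0.0, 'joint_positions': array([ 1.03249895e+00,  2.07439910e-01,  1.54298145e+00, -5.00538574e-07,
        1.39349321e+00, -1.50512825e-01]), 'dq': array([-0.00128448, -0.00061393,  0.00190922,  0.00045578,  0.00083056,
        0.00103803]), 'tau': array([ 1.42369013e-04, -3.83019769e+01, -2.91600698e+01, -3.05765552e-04,
        1.05810011e-02, -3.28964951e-06]), 'tool_pos': array([217.06572573, 531.66004081, 244.10138235]), 'ee_rot': array([-0.60516962, -3.08195394,  0.00343247]), 'ft_force': array([-0.75693845,  0.02252921, -0.07009838]), 'torque': array([ 0.03130078, -0.00471542, -0.01015929]), 'grasp_force': 0.0, 'grip_width': 0.9976568352522883}
{'mtx': array([[502.99693012,   0.        , 316.45555129],
       [  0.        , 502.99693012, 206.60006522],
       [  0.        ,   0.        ,   1.        ]]), 'dist_coeffs': array([0.03838168, 0.        , 0.        , 0.        , 0.        ]), 'eye': array([1134.53011015, -132.51700667, 1303.13669902]), 'attitude': array([0.43068486, 0.33446752, 1.29410944])}
{'mtx': array([[424.58195494,   0.        , 317.60939806],
       [  0.        , 424.58195494, 190.22668615],
       [  0.        ,   0.        ,   1.        ]]), 'dist_coeffs': array([-0.09840742,  0.        ,  0.        ,  0.        ,  0.        ]), 'eye': array([ 212.17559582,   29.69452474, 1474.26401796]), 'attitude': array([ 0.15117751, -0.14460658, -1.56307028])}
```

View pics/scene0.png

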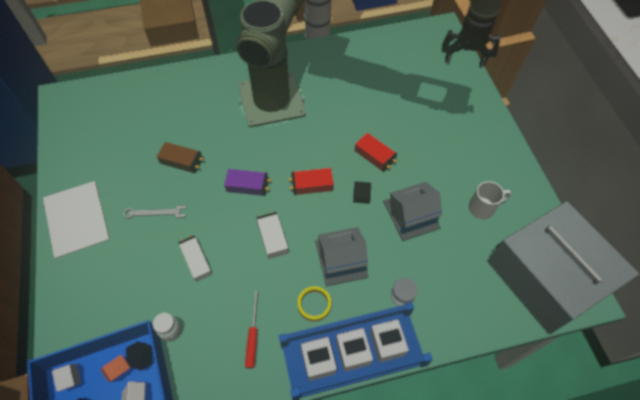

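View pics/top0.png

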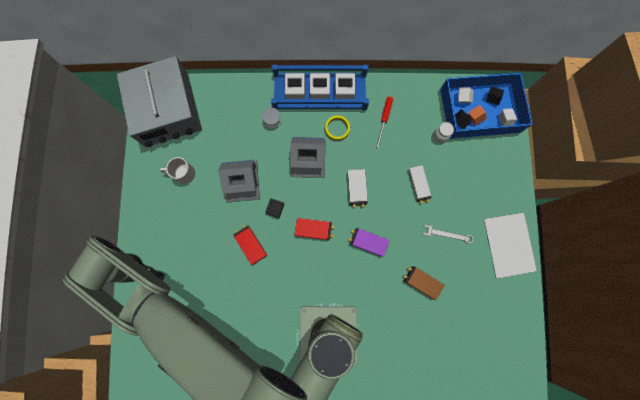

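```bash
cat > h.py <<'E'
import numpy as np,cv2
from scipy.spatial.transform import Rotation as R
def load(n): return dict(np.load(f"{n}.npz"))
def proj(s,P):
    Rw=R.from_rotvec(s["attitude"]).as_matrix()
    c=(np.atleast_2d(P)-s["eye"])@Rw*[1,-1,-1]
    return cv2.projectPoints(c.reshape(-1,1,3),np.zeros(3),np.zeros(3),s["mtx"],s["dist_coeffs"])[0][:,0]
def ray(s,uv,z):
    uv=np.array(uv,float).reshape(-1,1,2)
    n=cv2.undistortPoints(uv,s["mtx"],s["dist_coeffs"])[:,0]
    d=np.c_[n[:,0],-n[:,1],-np.ones(len(n))]@R.from_rotvec(s["attitude"]).as_matrix().T
    return s["eye"]+d*((z-s["eye"][2])/d[:,2])[:,None]
E
python3 - <<'E'
from h import *
t,s=load("top"),load("scene")
print(proj(t,[[0,0,0],[500,0,0],[217,532,245]]),proj(s,[[0,0,0],[500,0,0],[217,532,245]]))
for n,px in(("top",[(357,188),(420,184),(308,157),(240,181)]),("scene",[(272,235),(195,257)])):print(n,ray(load(n),px,36).round())
a=cv2.resize(t["color"][122:212,212:442],(800,313),interpolation=cv2.INTER_CUBIC)
b=cv2.resize(s["color"][175:290,170:450],(696,286),interpolation=cv2.INTER_CUBIC)
c=np.zeros((600,800,3),np.uint8);c[:313]=a;c[314:600,:696]=b
cv2.imwrite("pics/c1.png",c)
E
```

```text
[[327.98324871 334.62675413]
 [327.88009953 188.38526625]
 [146.62574067 267.34928376]] [[271.77811705  99.95138926]
 [306.8965332  229.62333734]
 [464.26926374  63.60617997]]
top [[ 495. -100.   36.]
 [ 509. -320.   36.]
 [ 605.   70.   36.]
 [ 518.  306.   36.]]
scene [[ 510. -102.   36.]
 [ 524. -319.   36.]]
```

View pics/c1.png

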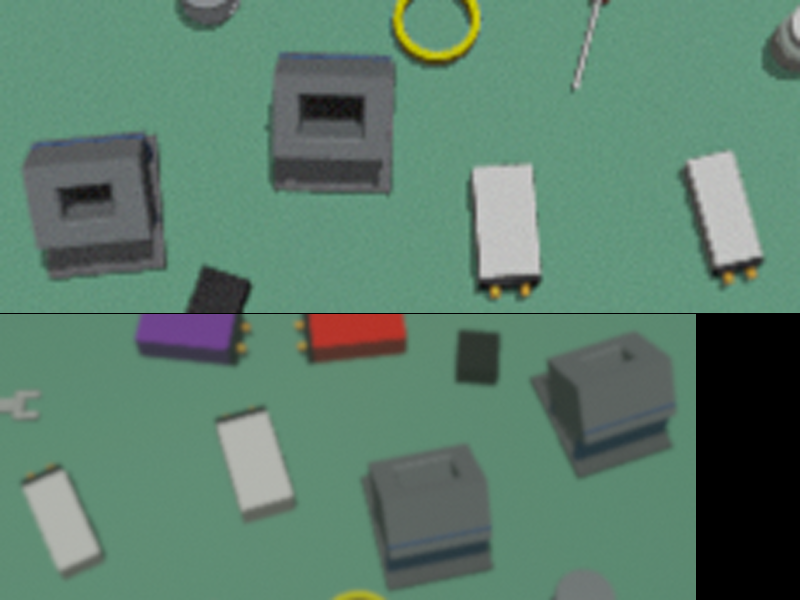

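```bash
cat > fit.py <<'E'
from h import *
from scipy.optimize import minimize,least_squares
S={n:load(n) for n in("top","scene")}
def box(p,d,c):
    x,y,a=p; L=[-60+c,60]
    P=np.array([[i,j*d[0]/2,k] for i in L for j in(-1,1) for k in(0,d[1])],float)
    return R.from_euler('z',a).apply(P)+[x,y,0]
def mask(n,uv,r=26):
    im=S[n]["color"].astype(int); m=((im.max(2)-im.min(2))<30)&(im.max(2)>95)
    _,lab=cv2.connectedComponents(m.astype(np.uint8)); return (lab==lab[uv[1],uv[0]])
def fitcell(px,p0,d):
    M={n:cv2.resize(mask(n,px[n]).astype(np.float32),None,fx=4,fy=4,interpolation=cv2.INTER_NEAREST) for n in px}
    def cost(q):
        e=0
        for n in M:
            uv=proj(S[n],box(q[:3]*[1,1,.01],d,q[3]))*4+1.5
            h=cv2.convexHull((uv*16).round().astype(np.int32))
            r=np.zeros_like(M[n]);cv2.fillConvexPoly(r,h,1,lineType=cv2.LINE_AA,shift=4)
            e+=np.abs(r-M[n]).sum()/16
        return e
    q0=np.array([p0[0],p0[1],p0[2]*100,8.])
    q=minimize(cost,q0,method="Nelder-Mead",options=dict(initial_simplex=np.vstack([q0]+[q0+np.eye(4)[i]*v for i,v in enumerate([12,12,12,6])])))
    print([int(m.sum()/16) for m in M.values()],q.fun,q.x); return q.x[:3]*[1,1,.01]
RP=R.from_euler('y',-35,degrees=True)
def pocket(p,w,l,z=0):
    P=np.array([[l/2,w/2,z],[l/2,-w/2,z],[-l/2,-w/2,z],[-l/2,w/2,z]],float)
    return R.from_euler('z',p[2]).apply(RP.apply(P))+[p[0],p[1],100]
def fitp(px,p0,w,l):
    f=lambda q:(proj(S["top"],pocket(q*[1,1,.01],w,l))-px).ravel()
    r=least_squares(f,np.array(p0)*[1,1,100]);print(r.x,r.fun.round(1));return r.x*[1,1,.01]
E
python3 - <<'E'
from fit import *
t=lambda c:np.array(c)/3.478+[212,122]
L=fitcell(dict(top=(357,186),scene=(272,235)),(510,-101,0),(60,40))
s=fitcell(dict(top=(420,183),scene=(195,257)),(517,-319,.2),(48,32))
PL=fitp(t([(299,94),(366,96),(366,138),(299,136)]),(600,70,0),63,43)
PS=fitp(t([(57,187),(111,183),(115,215),(61,219)]),(520,300,0),51,35)
np.savez("fit0.npz",L=L,s=s,PL=PL,PS=PS)
out=np.zeros((600,800,3),np.uint8)
for j,(p,w,l) in enumerate([(PL,63,43),(PS,51,35)]):
  for i,n in enumerate(S):
    c=proj(S[n],[[p[0]-5,p[1],80]])[0].astype(int);x0,y0=c-[32,24]
    k=12.5 if 0 else 6.2
    im=cv2.convertScaleAbs(cv2.resize(S[n]["color"][y0:y0+48,x0:x0+64],(400,300),interpolation=cv2.INTER_CUBIC),alpha=1.7)
    for q,col in((pocket(p,w,l),(0,255,0)),(pocket(p,112,85),(0,200,255))):
      u=((proj(S[n],q)-[x0,y0]+.5)*6.25*16).round().astype(np.int32)
      cv2.polylines(im,[u],True,col,1,cv2.LINE_AA,4)
    out[j*300:j*300+300,i*400:i*400+400]=im
cv2.imwrite("pics/c2.png",out)
E
```

```text
[572, 983] 119.875 [ 501.21373555 -101.66329564    8.13952991    8.70793209]
[456, 844] 155.625 [ 515.63337214 -322.50074766   21.83152775    8.81558005]
[592.96300576  69.77136534  -2.47058073] [ 0.3  0.  -0.1 -0.1 -0.4 -0.   0.2  0.1]
[508.84136407 304.94594341   6.91236705] [-0.  -0.3 -0.2 -0.2 -0.1  0.3  0.3  0.2]
```

View pics/c2.png

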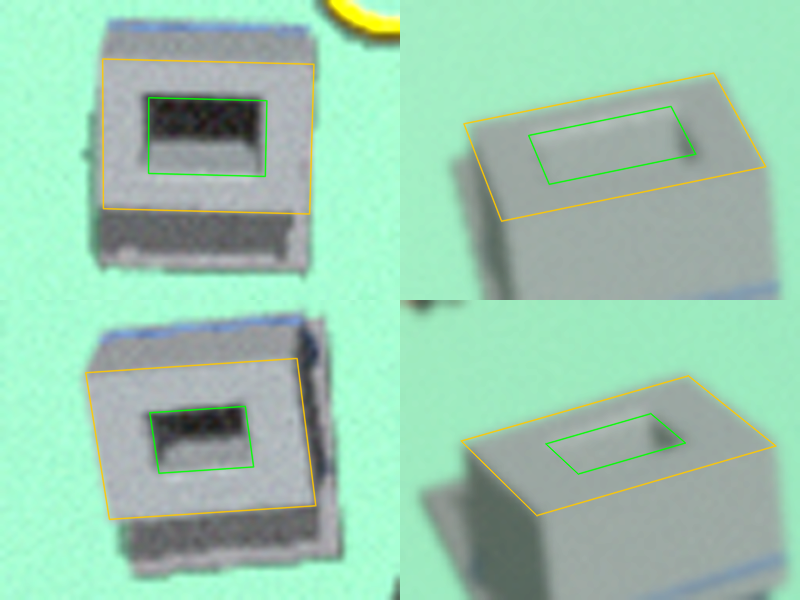

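```bash
cat > plan.py <<'E'
from h import *
from rig import read_state
R0=R.from_rotvec([0,np.pi,0]); 
def Rcell(yaw,pitch): return R.from_euler('z',yaw)*R.from_euler('y',pitch,degrees=True)
def tool(c,Rc,gx,a=25,up=0,gz=0):
    """TCP pose to have the cell (centre c, rot Rc) gripped at cell x=gx, z=gz"""
    Rt=Rc*R.from_euler('y',-a,degrees=True)*R0
    return np.array(c)+Rc.apply([gx,0,gz])+Rt.apply([0,0,5.])+[0,0,up],Rt
def go(p,Rt):
    s=read_state();d=p-s["tool_pos"];w=(Rt*R.from_rotvec(s["ee_rot"]).inv()).as_rotvec()
    print("target",p.round(1),"shift",d.round(1),"turn",w.round(3),"deg",np.degrees(np.linalg.norm(w)).round(1))
    return d,w
E
python3 - <<'E'
from fit import *
from plan import *
f=np.load("fit0.npz")
go(*tool([*f["L"][:2],20],Rcell(f["L"][2],0),-35,up=110,gz=6))
G={}
for n in S:
    g=cv2.GaussianBlur(S[n]["color"],(0,0),.8).astype(float)
    G[n]=np.sqrt((cv2.Sobel(g,6,1,0)**2+cv2.Sobel(g,6,0,1)**2)).sum(2)
def lines(p,w,l):
    for W,H in((w,l),(112,85)):
        q=pocket(p,W,H)
        for i in range(4): yield q[i]+(q[(i+1)%4]-q[i])*np.linspace(.05,.95,25)[:,None]
def ref(p,w,l,cams):
    def c(q):
        P=np.vstack(list(lines(q*[1,1,.01],w,l)));e=0
        for n in cams:
            u=proj(S[n],P).astype(np.float32);v=cv2.remap(np.log(G[n].astype(np.float32)+20),u[:,:1],u[:,1:],1)
            e-=v.mean()
        return e
    q0=p*[1,1,100]
    r=minimize(c,q0,method="Nelder-Mead",options=dict(initial_simplex=np.vstack([q0,q0+[4,0,0],q0+[0,4,0],q0+[0,0,4]])))
    print(cams,r.fun,r.x.round(2));return r.x*[1,1,.01]
for k,w,l in(("PL",63,43),("PS",51,35)):
    for cs in(["top"],["scene"],["top","scene"]): ref(f[k],w,l,cs)
E
```

```text
target [ 468.4 -104.3  131.5] shift [ 251.3 -636.  -112.8] turn [-0.065 -0.436  0.462] deg 36.6
['top'] -5.590855598449707 [594.11  70.41  -0.71]
['scene'] -4.463785171508789 [592.43  72.18  -3.17]
['top', 'scene'] -10.012279510498047 [594.03  71.82  -1.41]
['top'] -5.694148063659668 [509.09 306.28   9.8 ]
['scene'] -4.514097690582275 [506.91 305.1    7.61]
['top', 'scene'] -10.183384895324707 [508.96 306.05   8.69]
```

Request:
drive_tool --pt "25 -55 -2 -0.006 -0.04 0.042" --pt "25 -55 -2 -0.006 -0.04 0.042" --pt "25 -55 -2 -0.006 -0.04 0.042" --pt "25 -55 -5 -0.006 -0.04 0.042" --pt "25 -55 -10 -0.006 -0.04 0.042" --pt "25 -55 -10 -0.006 -0.04 0.042" --pt "25 -55 -10 -0.006 -0.04 0.042" --pt "25 -55 -10 -0.006 -0.04 0.042" --pt "25 -55 -10 -0.006 -0.04 0.042" --pt "25 -55 -10 -0.006 -0.04 0.042" --fingers 1

```text
time: 1.35
tool_pos: [467.7, -19.6, 174.2]
ee_rot: [-0.053, 2.738, 0.024]
ft_force: [1.0, 0.5, -0.0]
grip_width: 1.005
grasp_force: 0.0
```

Request:
drive_tool --pt "2 -40 -10 0 -0.02 0.02" --pt "0 -40 -10 0 -0.02 0.02" --pt "0 0 0 0 0 0" --pt "0 0 0 0 0 0"

```text
time: 1.85
tool_pos: [469.0, -97.3, 153.9]
ee_rot: [-0.105, 2.7, 0.036]
ft_force: [0.4, -0.0, 0.4]
grip_width: 0.998
grasp_force: 0.0
```

```bash
python3 - <<'E'
from fit import *
from plan import *
from rig import cams
f=np.load("fit0.npz")
go(*tool([*f["L"][:2],20],Rcell(f["L"][2],0),-35,up=0,gz=6))
st=read_state();print(st["tool_pos"],st["ft_force"])
out=np.zeros((600,800,3),np.uint8)
for i,n in enumerate(S):
    s=cams.snapshot(n);
    c=proj(s,[[490,-102,60]])[0].astype(int);x0,y0=c-[32,40]
    im=cv2.resize(s["color"][y0:y0+80,x0:x0+64],(400,500),interpolation=cv2.INTER_CUBIC)
    for pts,col in((box(f["L"],(60,40),0)[[1,3,7,5]],(0,255,0)),):
      u=((proj(s,pts)-[x0,y0]+.5)*6.25*16).round().astype(np.int32);cv2.polylines(im,[u],True,col,1,16,4)
    Rt=R.from_rotvec(st["ee_rot"])
    for q in([0,42,9],[0,-42,9]):  # fingertip guess
      u=(proj(s,st["tool_pos"]+Rt.apply(q))[0]-[x0,y0]+.5)*6.25;cv2.circle(im,tuple(map(int,u)),4,(0,0,255),1)
    out[:500,i*400:i*400+400]=im
cv2.imwrite("pics/c3.png",out)
E
```

```text
target [ 468.4 -104.3   21.5] shift [  -0.6   -7.  -132.4] turn [-0.009  0.003  0.002] deg 0.6
[469.01658838 -97.29318877 153.90936271] [ 0.39164044 -0.00574475  0.4146654 ]
```

View pics/c3.png

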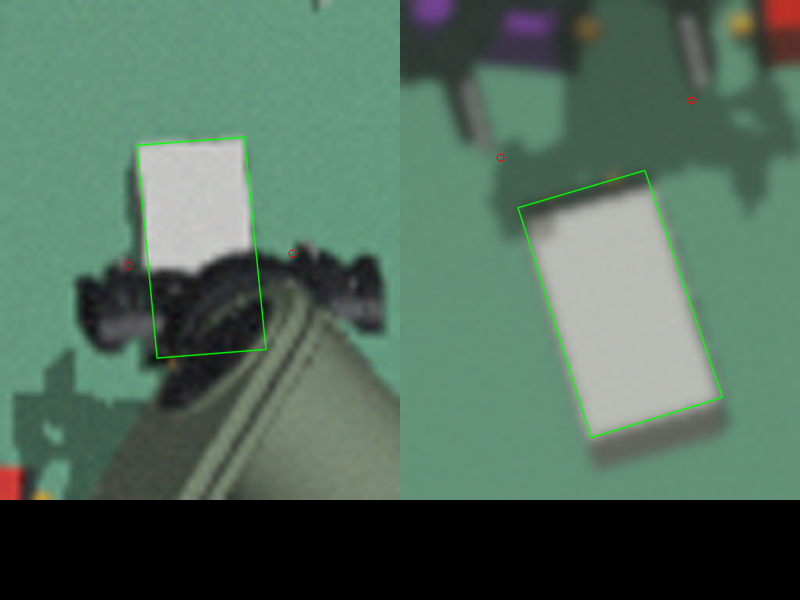

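Overlay shows the large cell where fitted (nose edge at 137–245 px in the left crop), with the fingers straddling it; the fit is good, so descend and grip.

Request:
drive_tool --pt "0 -7 -45 -0.009 0.003 0" --pt "0 0 -40 0 0 -0.008" --pt "0 0 -30 0 0 0" --pt "0 0 -15 0 0 0" --pt "0 0 0 0 0 0"

```text
time: 2.58
tool_pos: [468.8, -102.7, 23.3]
ee_rot: [-0.101, 2.705, 0.024]
ft_force: [-0.2, -0.3, 0.0]
grip_width: 0.998
grasp_force: 0.0
```

Request:
drive_tool --pt "0 0 0 0 0 0" --pt "0 0 0 0 0 0" --pt "0 0 0 0 0 0" --pt "0 0 0 0 0 0" --pt "0 0 0 0 0 0" --pt "0 0 0 0 0 0" --fingers 0 --force 60

```text
time: 3.32
tool_pos: [470.5, -104.6, 25.7]
ee_rot: [-0.1, 2.7, 0.02]
ft_force: [-2.7, 3.2, 6.4]
grip_width: 0.691
grasp_force: 65.3
```

Request:
drive_tool --pt "0 0 15 0 0 0" --pt "0 0 30 0 0 0" --pt "0 0 30 0 0 0" --pt "0 0 30 0 0 0" --pt "0 0 30 0 0 0"

```text
time: 3.95
tool_pos: [468.4, -104.3, 159.7]
ee_rot: [-0.098, 2.704, 0.021]
ft_force: [-0.1, -0.3, -3.2]
grip_width: 0.692
grasp_force: 65.4
```

```bash
cat >> plan.py <<'E'
def grip(tcp,rot,c,yaw,name):
    Rt=R.from_rotvec(rot); np.savez(name,t=Rt.inv().apply(np.array(c)-tcp),r=(Rt.inv()*Rcell(yaw,0)).as_rotvec())
def ins(P,h,name,dx=0,dy=0):
    """TCP pose for nose at height h over mouth of pocket P=(x,y,yaw)"""
    g=np.load(name); Rp=R.from_euler('z',P[2])*R.from_euler('y',-35,degrees=True); Rc=Rcell(P[2],55)
    c=np.array([P[0],P[1],100])+Rp.apply([dx,dy,60+h]); Rt=Rc*R.from_rotvec(g["r"]).inv()
    return c-Rt.apply(g["t"]),Rt
PL=np.array([593.7,71.5,-.02]); PS=np.array([508.7,305.8,.08])
E
python3 - <<'E'
from plan import *
grip([470.5,-104.6,25.7],[-.1,2.7,.02],[501.2,-101.7,20],.075,"gL.npz")
for h in(70,15): go(*ins(PL,h,"gL.npz"))
E
```

```text
target [506.1  72.7 235. ] shift [ 37.8 177.   75.3] turn [-0.026  0.956 -0.086] deg 55.0
target [537.7  72.  190. ] shift [ 69.3 176.3  30.2] turn [-0.026  0.956 -0.086] deg 55.0
```

Request:
drive_tool --pt "4 10 25 -0.003 0.1 -0.01" --pt "4 23 15 -0.003 0.12 -0.011" --pt "5 24 15 -0.003 0.12 -0.011" --pt "5 24 10 -0.003 0.12 -0.011" --pt "5 24 5 -0.003 0.12 -0.011" --pt "5 24 3 -0.003 0.12 -0.011" --pt "5 24 2 -0.003 0.12 -0.011" --pt "5 24 0 -0.003 0.136 -0.01" --pt "0 0 0 0 0 0" --pt "0 0 0 0 0 0"

```text
time: 5.2
tool_pos: [507.2, 72.0, 233.8]
ee_rot: [-0.026, -2.623, -0.004]
ft_force: [-0.2, 0.3, -1.9]
grip_width: 0.691
grasp_force: 65.7
```

Request:
drive_tool --pt "8 0 -11 0 0 0" --pt "8 0 -12 0 0 0" --pt "8 0 -12 0 0 0" --pt "8 0 -10 0 0 0" --pt "0 0 0 0 0 0" --pt "0 0 0 0 0 0"

```text
time: 5.95
tool_pos: [539.5, 72.3, 189.3]
ee_rot: [-0.026, -2.623, -0.005]
ft_force: [0.5, -0.4, -3.0]
grip_width: 0.691
grasp_force: 65.8
```

```bash
cat > look.py <<'E'
from fit import *
from plan import *
from rig import cams
def look(P,gn,w,l,d,fn):
    go(*ins(P,15,gn)); st=read_state(); print(st["tool_pos"],st["ft_force"])
    g=np.load(gn);Rt=R.from_rotvec(st["ee_rot"]);Rc=Rt*R.from_rotvec(g["r"]);c=st["tool_pos"]+Rt.apply(g["t"])
    out=np.zeros((480,800,3),np.uint8)
    for i,n in enumerate(S):
        s=cams.snapshot(n);np.savez(f"{n}_now.npz",**s);c0=proj(s,[c-[0,0,30]])[0].astype(int);x0,y0=c0-[32,38]
        im=cv2.convertScaleAbs(cv2.resize(s["color"][y0:y0+76,x0:x0+64],(400,475),interpolation=cv2.INTER_CUBIC),alpha=1.4)
        B=np.array([[i_,j*d[0]/2,k*d[1]/2] for i_ in(-60,60) for j in(-1,1) for k in(-1,1)])
        b=Rc.apply(B)+c
        for q,col in((pocket(P,w,l),(0,255,0)),(pocket(P,112,85),(0,200,255)),(b[[4,5,7,6]],(0,0,255)),(b[[1,3,7,5]],(255,0,255))):
            u=((proj(s,q)-[x0,y0]+.5)*6.25*16).round().astype(np.int32);cv2.polylines(im,[u],True,col,1,16,4)
        out[:475,i*400:i*400+400]=im
    cv2.imwrite(fn,out)
E
python3 -c "
from look import *
look(PL,'gL.npz',63,43,(60,40),'pics/c4.png')"
```

```text
target [537.7  72.  190. ] shift [-1.8 -0.3  0.6] turn [-0.001  0.001 -0.   ] deg 0.1
[539.48842162  72.33154152 189.31654165] [ 0.46865285 -0.42069571 -2.96286769]
```

View pics/c4.png

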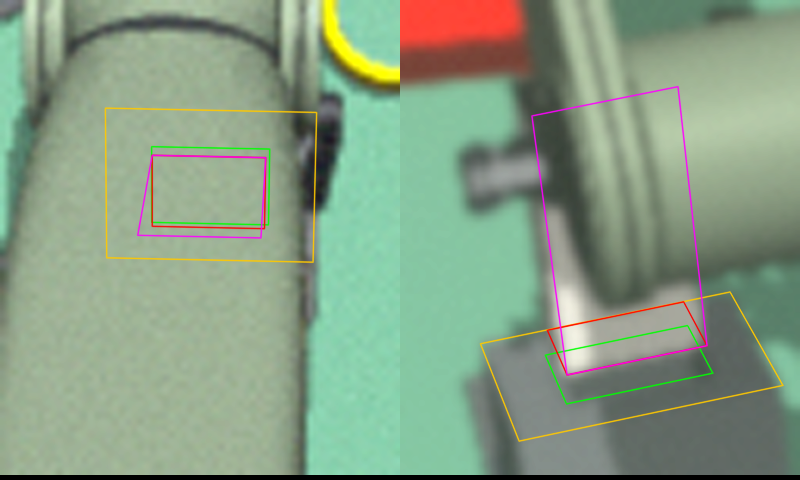

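Request:
drive_tool --pt "-0.2 -0.3 -1.7 0 0 0" --pt "1.5 0 -2.3 0 0 0" --pt "1.7 0 -2.5 0 0 0" --pt "1.7 0 -2.5 0 0 0" --pt "1.7 0 -2.5 0 0 0" --pt "0 0 0 0 0 0"

```text
time: 6.8
tool_pos: [546.0, 72.0, 177.5]
ee_rot: [-0.026, -2.623, -0.005]
ft_force: [0.6, -0.5, -2.8]
grip_width: 0.691
grasp_force: 65.8
```

Request:
drive_tool --pt "1.7 0 -2.5 0 0 0" --pt "1.7 0 -2.5 0 0 0" --pt "1.7 0 -2.5 0 0 0" --pt "0 0 0 0 0 0"

```text
time: 7.3
tool_pos: [551.1, 72.0, 170.0]
ee_rot: [-0.026, -2.623, -0.005]
ft_force: [0.4, 0.2, -3.0]
grip_width: 0.694
grasp_force: 65.9
```

```bash
python3 -c "
from plan import *
for h in (0,-10): go(*ins(PL,h,'gL.npz'))
print(read_state()['torque'])"
```

```text
target [546.3  71.9 177.7] shift [-4.9 -0.1  7.7] turn [-0.001  0.002  0.   ] deg 0.1
target [552.   71.7 169.5] shift [ 0.9 -0.3 -0.5] turn [-0.001  0.002  0.   ] deg 0.1
[ 0.01232429 -0.51008304  0.05528136]
```

Request:
drive_tool --pt "1.8 0 -2.5 0 0 0" --pt "1.8 0 -2.5 0 0 0" --pt "1.8 0 -2.5 0 0 0" --pt "1.8 0 -2.5 0 0 0" --pt "0 0 0 0 0 0"

```text
time: 7.92
tool_pos: [558.3, 72.0, 160.0]
ee_rot: [-0.026, -2.623, -0.005]
ft_force: [0.6, 0.2, -2.7]
grip_width: 0.692
grasp_force: 65.9
```

Request:
drive_tool --pt "1.7 0 -2.5 0 0 0" --pt "1.7 0 -2.5 0 0 0" --pt "0 0 0 0 0 0"

```text
time: 8.3
tool_pos: [561.7, 72.0, 155.0]
ee_rot: [-0.026, -2.623, -0.005]
ft_force: [0.6, 0.4, -3.3]
grip_width: 0.693
grasp_force: 66.0
```

Request:
drive_tool --pt "1.2 0 -1.6 0 0 0" --pt "1.1 0 -1.6 0 0 0" --pt "1.1 0 -1.6 0 0 0" --pt "0 0 0 0 0 0"

```text
time: 8.8
tool_pos: [565.1, 72.0, 150.3]
ee_rot: [-0.026, -2.623, -0.005]
ft_force: [0.1, 0.5, -3.3]
grip_width: 0.691
grasp_force: 66.0
```

Request:
drive_tool --pt "1.1 0 -1.6 0 0 0" --pt "1.1 0 -1.6 0 0 0" --pt "0 0 0 0 0 0"

```text
time: 9.18
tool_pos: [567.3, 72.0, 147.1]
ee_rot: [-0.026, -2.623, -0.005]
ft_force: [0.4, 0.1, -2.9]
grip_width: 0.695
grasp_force: 66.0
```

Request:
drive_tool --pt "1.1 0 -1.6 0 0 0" --pt "1.1 0 -1.6 0 0 0" --pt "0 0 0 0 0 0"

```text
time: 9.55
tool_pos: [569.5, 72.0, 143.9]
ee_rot: [-0.026, -2.623, -0.005]
ft_force: [1.5, -0.4, -2.4]
grip_width: 0.689
grasp_force: 66.0
```

Request:
drive_tool --pt "1.1 0 -1.6 0 0 0" --pt "0 0 0 0 0 0"

```text
time: 9.8
tool_pos: [570.6, 72.0, 142.3]
ee_rot: [-0.026, -2.623, -0.005]
ft_force: [0.1, 0.1, -2.9]
grip_width: 0.691
grasp_force: 66.0
```

Request:
drive_tool --pt "1.1 0 -1.6 0 0 0" --pt "0 0 0 0 0 0"

```text
time: 10.05
tool_pos: [571.2, 72.0, 141.7]
ee_rot: [-0.026, -2.622, -0.005]
ft_force: [-2.0, 0.4, 2.8]
grip_width: 0.689
grasp_force: 66.3
```

Request:
drive_tool --pt "1.1 0 -1.6 0 0 0" --pt "0 0 0 0 0 0"

```text
time: 10.3
tool_pos: [571.4, 72.2, 141.7]
ee_rot: [-0.026, -2.619, -0.005]
ft_force: [-5.4, 0.2, 9.3]
grip_width: 0.691
grasp_force: 66.9
```

Request:
drive_tool --pt "-1.1 0 1.6 0 0 0" --pt "0 0 0 0 0 0"

```text
time: 10.55
tool_pos: [571.2, 72.1, 141.7]
ee_rot: [-0.026, -2.622, -0.005]
ft_force: [-3.6, 1.1, 4.9]
grip_width: 0.692
grasp_force: 66.3
```

Request:
drive_tool --pt "0 0 0 0 0 0" --pt "0 0 0 0 0 0" --pt "0 0 0 0 0 0" --fingers 0.76

```text
time: 10.92
tool_pos: [571.8, 72.0, 140.5]
ee_rot: [-0.026, -2.623, -0.005]
ft_force: [-0.1, 0.4, -0.4]
grip_width: 0.762
grasp_force: 0.0
```

Request:
drive_tool --pt "0 0 0 0 0 0" --pt "0 0 0 0 0 0" --pt "0 0 0 0 0 0" --pt "0 0 0 0 0 0" --fingers 1

```text
time: 11.42
tool_pos: [571.5, 72.0, 140.9]
ee_rot: [-0.026, -2.623, -0.005]
ft_force: [-0.6, 0.1, 0.2]
grip_width: 0.998
grasp_force: 0.0
```

Request:
drive_tool --pt "5 0 8.7 0 0 0" --pt "10 0 17.4 0 0 0" --pt "15 0 26 0 0 0" --pt "20 0 35 0 0 0" --pt "10 0 30 0 0 0" --pt "0 0 0 0 0 0"

```text
time: 12.18
tool_pos: [633.8, 71.9, 261.8]
ee_rot: [-0.026, -2.631, -0.005]
ft_force: [0.5, 0.1, 0.1]
grip_width: 0.999
grasp_force: 0.0
```

```bash
python3 - <<'E'
from plan import *
f=np.load("fit0.npz")["s"];print(f)
for up in(130,0):go(*tool([f[0],f[1],16],Rcell(f[2]-.01,0),-35,up=up,gz=11))
E
```

```text
[ 5.15633372e+02 -3.22500748e+02  2.18315278e-01]
target [ 483.5 -329.3  152.5] shift [-150.4 -401.2 -109.3] turn [ 0.09  -0.944  0.211] deg 55.7
target [ 483.5 -329.3   22.5] shift [-150.4 -401.2 -239.3] turn [ 0.09  -0.944  0.211] deg 55.7
```

Request:
drive_tool --pt "-18.8 -50 0 0.011 -0.118 0.026" --pt "-18.8 -50 0 0.011 -0.118 0.026" --pt "-18.8 -50 -10 0.011 -0.118 0.026" --pt "-18.8 -50 -20 0.011 -0.118 0.026" --pt "-18.8 -50 -20 0.011 -0.118 0.026" --pt "-18.8 -50 -20 0.011 -0.118 0.026" --pt "-18.8 -50 -20 0.011 -0.118 0.026" --pt "-18.8 -50 -20 0.011 -0.118 0.026" --pt "0 0 0 0 0 0" --pt "0 0 0 0 0 0"

```text
time: 13.42
tool_pos: [499.6, -314.3, 158.5]
ee_rot: [-0.236, 2.745, 0.046]
ft_force: [0.7, 0.6, -0.1]
grip_width: 0.998
grasp_force: 0.0
```

```bash
python3 - <<'E'
from fit import *
from plan import *
from rig import cams
f=np.load("fit0.npz")["s"]
go(*tool([f[0],f[1],16],Rcell(f[2]-.01,0),-35,up=1.5,gz=11))
out=np.zeros((600,800,3),np.uint8)
P=PL
for i,n in enumerate(S):
    s=cams.snapshot(n)
    for j,(c3,kind) in enumerate([([500,-322,30],'c'),([575,72,120],'p')]):
        x0,y0=proj(s,[c3])[0].astype(int)-[32,24]
        im=cv2.resize(s["color"][y0:y0+48,x0:x0+64],(400,300),interpolation=cv2.INTER_CUBIC)
        if kind=='c': qs=[box(f,(48,32),0)[[1,3,7,5]]]
        else:
            Rp=R.from_euler('z',P[2])*RP
            qs=[pocket(P,63,43),np.array([P[0],P[1],100])+Rp.apply([[a*20,b*30,120-44] for a,b in((1,1),(1,-1),(-1,-1),(-1,1))])]
        for q in qs:
            u=((proj(s,q)-[x0,y0]+.5)*6.25*16).round().astype(np.int32);cv2.polylines(im,[u],True,(0,255,0),1,16,4)
        out[j*300:j*300+300,i*400:i*400+400]=im
cv2.imwrite("pics/c5.png",out)
E
```

```text
target [ 483.5 -329.3   24. ] shift [ -16.2  -15.  -134.6] turn [ 0.009 -0.048  0.037] deg 3.5
```

View pics/c5.png

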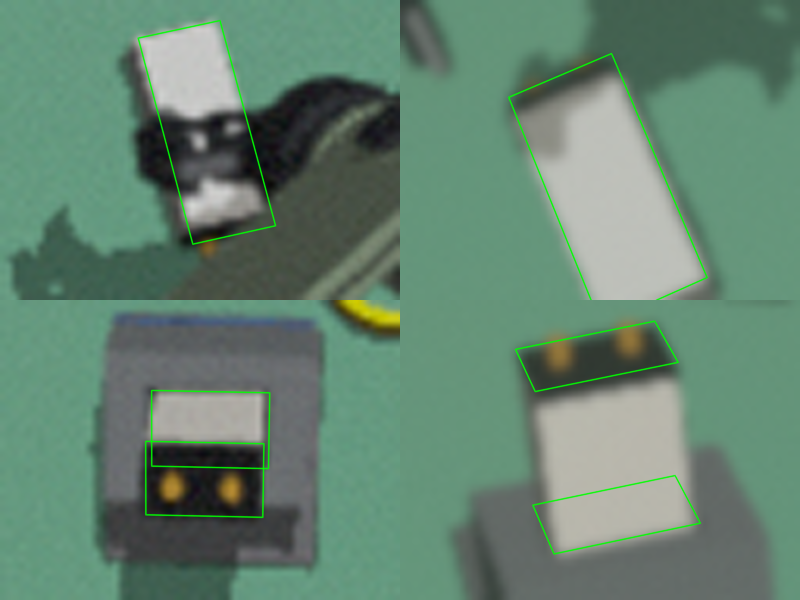

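The large cell sits at the predicted pose (green cap quad on the black cap, ~44 mm deep); the small cell's overlay also matches, with the fingers above it. Descending.

Request:
drive_tool --pt "-8 -8 -40 0.005 -0.024 0.018" --pt "-8 -7 -40 0.004 -0.024 0.019" --pt "0 0 -30 0 0 0" --pt "0 0 -15 0 0 0" --pt "0 0 -9.5 0 0 0" --pt "0 0 0 0 0 0"

```text
time: 14.28
tool_pos: [520.2, -307.2, 46.8]
ee_rot: [-0.203, 2.779, 0.027]
ft_force: [-0.2, -0.3, 0.4]
grip_width: 1.003
grasp_force: 0.0
```

Request:
drive_tool --pt "0 0 0 0 0 0" --pt "0 0 0 0 0 0" --pt "0 0 0 0 0 0" --pt "0 0 0 0 0 0" --pt "0 0 0 0 0 0" --pt "0 0 0 0 0 0" --pt "0 0 0 0 0 0" --fingers 0 --force 50

```text
time: 15.15
tool_pos: [520.6, -308.0, 47.7]
ee_rot: [-0.202, 2.778, 0.026]
ft_force: [-0.1, -0.0, 5.3]
grip_width: 0.005
grasp_force: 3.0
```

Request:
drive_tool --pt "0 0 15 0 0 0" --pt "0 0 30 0 0 0" --pt "0 0 40 0 0 0" --pt "0 0 40 0 0 0" --pt "0 0 40 0 0 0" --pt "0 0 40 0 0 0" --pt "0 0 0 0 0 0"

```text
time: 16.02
tool_pos: [521.4, -309.3, 257.0]
ee_rot: [-0.203, 2.774, 0.017]
ft_force: [1.2, 0.1, 0.7]
grip_width: -0.001
grasp_force: 0.0
```

```bash
python3 - <<'E'
from fit import *
from plan import *
from rig import cams
s=read_state();print(s["joint_positions"].round(3),s["tool_pos"],s["ee_rot"])
f=np.load("fit0.npz")["s"]
Rt=R.from_rotvec(s["ee_rot"]);print(Rt.as_matrix().round(2))
out=np.zeros((400,800,3),np.uint8)
for i,n in enumerate(S):
    c=cams.snapshot(n);np.savez(f"{n}_now.npz",**c)
    x0,y0=proj(c,[[510,-322,30]])[0].astype(int)-[32,32]
    im=cv2.resize(c["color"][y0:y0+64,x0:x0+64],(400,400),interpolation=cv2.INTER_CUBIC)
    u=((proj(c,box(f,(48,32),0)[[1,3,7,5]])-[x0,y0]+.5)*6.25*16).round().astype(np.int32);cv2.polylines(im,[u],True,(0,255,0),1,16,4)
    out[:,i*400:i*400+400]=im
cv2.imwrite("pics/c6.png",out)
E
```

```text
[-0.822  0.106  1.673  0.314  1.159 -2.636] [ 521.42255029 -309.25286887  257.03344733] [-0.20302156  2.77358379  0.01697381]
[[-0.93 -0.14  0.35]
 [-0.14  0.99  0.04]
 [-0.35 -0.01 -0.94]]
```

View pics/c6.png

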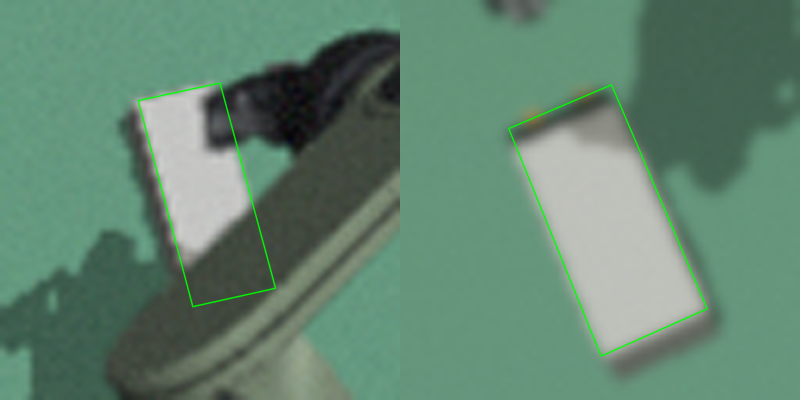

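Request:
drive_tool --pt "0 0 0 0.064 0.007 -0.172" --pt "0 0 0 0.064 0.007 -0.172" --pt "0 0 0 0.064 0.007 -0.172" --pt "0 0 0 0.064 0.007 -0.172" --pt "0 0 0 0.064 0.007 -0.172" --pt "0 0 0 0.064 0.007 -0.172" --pt "0 0 0 0.064 0.007 -0.172" --pt "0 0 0 0.064 0.007 -0.172" --pt "0 0 0 0.064 0.007 -0.172" --pt "0 0 0 0.064 0.007 -0.172" --fingers 1

```text
time: 17.38
tool_pos: [518.6, -306.4, 248.7]
ee_rot: [2.183, 1.919, 0.439]
ft_force: [-0.5, -0.7, -0.8]
grip_width: 0.999
grasp_force: 0.0
```

```bash
python3 - <<'E'
from plan import *
s=read_state();print(s["joint_positions"].round(3))
f=np.load("fit0.npz")["s"]
p,Rt=tool([f[0],f[1],16],Rcell(f[2]-.01,0),-35,up=120,gz=11)
go(p,Rt*R.from_euler('z',np.pi))
E
```

```text
[-0.825  0.108  1.689  0.32   1.147 -0.8  ]
target [ 483.5 -329.3  142.5] shift [ -35.1  -22.9 -106.3] turn [ 0.512  0.021 -1.133] deg 71.2
```

Request:
drive_tool --pt "-4.4 -2.9 -13 0.064 0.0026 -0.142" --pt "-4.4 -2.9 -13 0.064 0.0026 -0.142" --pt "-4.4 -2.9 -13 0.064 0.0026 -0.142" --pt "-4.4 -2.9 -13 0.064 0.0026 -0.142" --pt "-4.4 -2.9 -13 0.064 0.0026 -0.142" --pt "-4.4 -2.9 -13 0.064 0.0026 -0.142" --pt "-4.4 -2.9 -13 0.064 0.0026 -0.142" --pt "-4.4 -2.9 -13 0.064 0.0026 -0.142" --pt "0 0 0 0 0 0" --pt "0 0 0 0 0 0"

```text
time: 18.62
tool_pos: [484.4, -330.2, 147.0]
ee_rot: [-3.013, -0.322, -0.663]
ft_force: [0.6, 0.7, 0.9]
grip_width: 1.004
grasp_force: 0.0
```

```bash
python3 - <<'E'
from plan import *
s=read_state();print(s["joint_positions"].round(3))
f=np.load("fit0.npz")["s"]
p,Rt=tool([f[0],f[1],16],Rcell(f[2]-.01,0),-35,up=1.5,gz=11)
go(p,Rt*R.from_euler('z',np.pi))
E
```

```text
[-0.95   0.206  1.826  0.479  0.978  0.163]
target [ 483.5 -329.3   24. ] shift [  -1.     0.9 -123.1] turn [ 0.007 -0.002 -0.003] deg 0.5
```

Request:
drive_tool --pt "-1 1 -40 0.007 -0.002 -0.003" --pt "0 0 -35 0 0 0" --pt "0 0 -28 0 0 0" --pt "0 0 -14 0 0 0" --pt "0 0 -6 0 0 0" --pt "0 0 0 0 0 0" --pt "0 0 0 0 0 0"

```text
time: 19.5
tool_pos: [484.3, -330.6, 25.9]
ee_rot: [-3.01, -0.313, -0.67]
ft_force: [0.6, 1.3, 0.5]
grip_width: 0.999
grasp_force: 0.0
```

Request:
drive_tool --pt "0 0 0 0 0 0" --pt "0 0 0 0 0 0" --pt "0 0 0 0 0 0" --pt "0 0 0 0 0 0" --pt "0 0 0 0 0 0" --pt "0 0 0 0 0 0" --fingers 0 --force 50

```text
time: 20.25
tool_pos: [484.0, -330.3, 25.5]
ee_rot: [-3.009, -0.313, -0.669]
ft_force: [-1.8, 0.4, 4.6]
grip_width: 0.549
grasp_force: 52.3
```

Request:
drive_tool --pt "0 0 15 0 0 0" --pt "0 0 30 0 0 0" --pt "0 0 40 0 0 0" --pt "0 0 40 0 0 0" --pt "0 0 40 0 0 0" --pt "0 0 20 0 0 0" --pt "0 0 0 0 0 0"

```text
time: 21.12
tool_pos: [484.2, -330.6, 212.1]
ee_rot: [-3.011, -0.314, -0.671]
ft_force: [-1.0, 0.3, -1.4]
grip_width: 0.553
grasp_force: 51.6
```

```bash
python3 - <<'E'
from plan import *
print(read_state()["joint_positions"].round(3))
f=np.load("fit0.npz")["s"]
s=read_state()
E
```

```text
[-0.953  0.12   1.776  0.449  1.1    0.233]
```

```bash
python3 - <<'E'
from plan import *
rv=[-3.009,-.313,-.669];Rt=R.from_rotvec(rv);y=-Rt.as_matrix()[:,1];yaw=np.arctan2(-y[0],y[1]);print(yaw,y)
f=np.load("fit0.npz")["s"]
grip([484.,-330.3,25.5],rv,[f[0],f[1],16],yaw,"gS.npz");g=dict(np.load("gS.npz"));print(g)
g["t"][1]=0;np.savez("gS.npz",**g)
for h in(70,15):go(*ins(PS,h,"gS.npz"))
E
```

```text
0.2069419627348468 [-0.20546781  0.97866257 -0.00159751]
{'t': array([25.47260496, -1.14837293, 22.39589708]), 'r': array([-3.06524431e+00, -5.44143766e-04, -6.81238159e-01])}
target [423.5 299.  238.6] shift [-60.7 629.6  26.5] turn [-0.135  0.952 -0.118] deg 55.5
target [455.  301.5 193.6] shift [-29.3 632.1 -18.5] turn [-0.135  0.952 -0.118] deg 55.5
```

Request:
drive_tool --pt "-5 30 35 -0.012 0.086 -0.011" --pt "-5 50 30 -0.012 0.086 -0.011" --pt "-5 55 10 -0.012 0.086 -0.011" --pt "-5 55 0 -0.012 0.086 -0.011" --pt "-5 55 0 -0.012 0.086 -0.011" --pt "-5 55 0 -0.012 0.086 -0.011" --pt "-5 55 0 -0.012 0.086 -0.011" --pt "-5 55 0 -0.012 0.086 -0.011" --pt "-5 55 0 -0.012 0.086 -0.011" --pt "-5 55 0 -0.012 0.086 -0.011"

```text
time: 22.38
tool_pos: [432.6, 192.0, 283.1]
ee_rot: [3.052, 0.134, -0.677]
ft_force: [0.6, -0.6, -2.0]
grip_width: 0.553
grasp_force: 52.1
```

```bash
python3 - <<'E'
from plan import *
print(read_state()["joint_positions"].round(3),read_state()["tool_pos"])
for h in(70,15):go(*ins(PS,h,"gS.npz"))
E
```

```text
[0.2   0.241 1.479 0.056 1.854 1.687] [432.61201104 192.00264434 283.14855288]
target [423.5 299.  238.6] shift [ -9.1 107.  -44.5] turn [-0.014  0.086 -0.005] deg 5.0
target [455.  301.5 193.6] shift [ 22.3 109.5 -89.6] turn [-0.014  0.086 -0.005] deg 5.0
```

Request:
drive_tool --pt "-3 40 -10 -0.007 0.043 -0.002" --pt "-3 40 -10 -0.007 0.043 -0.003" --pt "-3 27 -24 0 0 0" --pt "0 0 0 0 0 0" --pt "8 0.6 -11 0 0 0" --pt "8 0.6 -11 0 0 0" --pt "8 0.6 -12 0 0 0" --pt "8 0.7 -11 0 0 0" --pt "0 0 0 0 0 0" --pt "0 0 0 0 0 0"

```text
time: 23.62
tool_pos: [456.7, 299.7, 195.8]
ee_rot: [3.015, 0.122, -0.799]
ft_force: [0.4, -0.3, -0.7]
grip_width: 0.551
grasp_force: 52.2
```

```bash
python3 -c "
from look import *
look(PS,'gS.npz',51,35,(48,32),'pics/c7.png')
print(read_state()['joint_positions'].round(3))"
```

```text
target [455.  301.5 193.6] shift [-1.8  1.8 -2.3] turn [-0.002  0.004  0.001] deg 0.3
[456.70885788 299.72674015 195.82008068] [ 0.40152715 -0.27829801 -0.72791229]
[0.349 0.502 1.337 0.135 1.803 1.836]
```

View pics/c7.png

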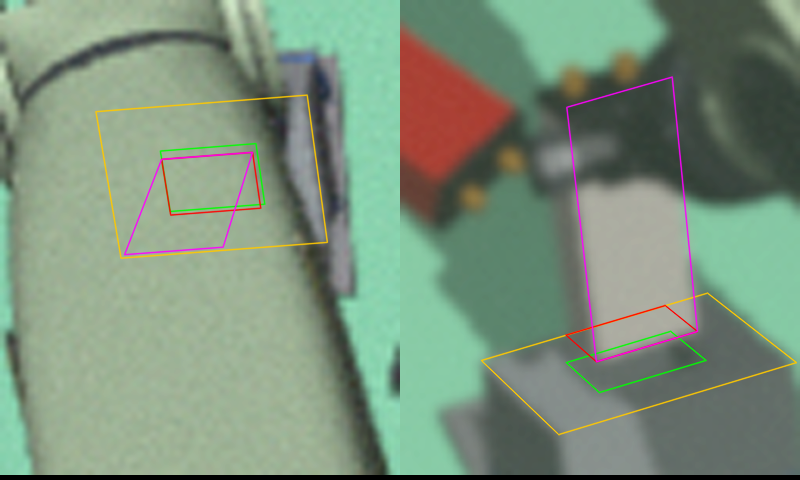

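Request:
drive_tool --pt "-1.8 1.8 -2.3 -0.002 0.004 0.001" --pt "2.5 0.2 -3.5 0 0 0" --pt "2.5 0.2 -3.5 0 0 0" --pt "2.4 0.2 -3.6 0 0 0" --pt "0 0 0 0 0 0" --pt "0 0 0 0 0 0"

```text
time: 24.48
tool_pos: [462.3, 302.1, 182.7]
ee_rot: [3.011, 0.123, -0.804]
ft_force: [-0.1, -0.4, -2.1]
grip_width: 0.55
grasp_force: 52.2
```

```bash
python3 -c "
from plan import *
for h in (2,-8):go(*ins(PS,h,'gS.npz'))"
```

```text
target [462.4 302.1 182.9] shift [0.1 0.  0.2] turn [ 0.001  0.    -0.001] deg 0.0
target [468.1 302.6 174.7] shift [ 5.8  0.5 -8. ] turn [ 0.001  0.    -0.001] deg 0.0
```

Request:
drive_tool --pt "1.7 0.14 -2.5 0 0 0" --pt "1.7 0.14 -2.5 0 0 0" --pt "1.7 0.14 -2.4 0 0 0" --pt "0 0 0 0 0 0"

```text
time: 24.98
tool_pos: [467.7, 302.3, 174.7]
ee_rot: [3.011, 0.122, -0.804]
ft_force: [-0.1, -0.8, -1.8]
grip_width: 0.548
grasp_force: 52.1
```

Request:
drive_tool --pt "1.7 0.14 -2.5 0 0 0" --pt "1.7 0.14 -2.5 0 0 0" --pt "0 0 0 0 0 0"

```text
time: 25.35
tool_pos: [471.0, 302.6, 169.8]
ee_rot: [3.011, 0.122, -0.804]
ft_force: [0.4, -2.1, -2.7]
grip_width: 0.549
grasp_force: 52.0
```

Request:
drive_tool --pt "1.7 0.14 -2.5 0 0 0" --pt "1.8 0.14 -2.4 0 0 0" --pt "0 0 0 0 0 0"

```text
time: 25.72
tool_pos: [474.4, 303.0, 165.0]
ee_rot: [3.011, 0.122, -0.804]
ft_force: [0.6, -1.0, -2.3]
grip_width: 0.549
grasp_force: 51.9
```

Request:
drive_tool --pt "1.7 -0.2 -2.5 0 0 0" --pt "1.8 -0.2 -2.4 0 0 0" --pt "0 0 0 0 0 0"

```text
time: 26.1
tool_pos: [477.9, 303.1, 160.2]
ee_rot: [3.012, 0.123, -0.804]
ft_force: [-0.5, 0.2, -1.7]
grip_width: 0.557
grasp_force: 52.1
```

Request:
drive_tool --pt "1.1 0.1 -1.6 0 0 0" --pt "1.1 0.1 -1.6 0 0 0" --pt "0 0 0 0 0 0"

```text
time: 26.48
tool_pos: [480.0, 303.1, 157.2]
ee_rot: [3.011, 0.123, -0.805]
ft_force: [-0.1, -0.3, -1.8]
grip_width: 0.55
grasp_force: 52.2
```

Request:
drive_tool --pt "1.1 0.1 -1.6 0 0 0" --pt "1.1 0.1 -1.6 0 0 0" --pt "0 0 0 0 0 0"

```text
time: 26.85
tool_pos: [482.2, 303.1, 154.0]
ee_rot: [3.011, 0.123, -0.805]
ft_force: [0.1, -0.1, -1.0]
grip_width: 0.553
grasp_force: 52.2
```

Request:
drive_tool --pt "1.1 0.1 -1.6 0 0 0" --pt "0 0 0 0 0 0"

```text
time: 27.1
tool_pos: [483.3, 303.2, 152.4]
ee_rot: [3.011, 0.123, -0.804]
ft_force: [0.0, 0.9, -1.5]
grip_width: 0.553
grasp_force: 52.2
```

Request:
drive_tool --pt "1.1 0.1 -1.6 0 0 0" --pt "0 0 0 0 0 0"

```text
time: 27.35
tool_pos: [484.4, 303.3, 150.8]
ee_rot: [3.011, 0.123, -0.804]
ft_force: [0.7, -0.1, -1.7]
grip_width: 0.55
grasp_force: 52.2
```

Request:
drive_tool --pt "1.1 0.1 -1.6 0 0 0" --pt "0 0 0 0 0 0"

```text
time: 27.6
tool_pos: [485.5, 303.4, 149.2]
ee_rot: [3.011, 0.123, -0.804]
ft_force: [0.2, 0.5, -1.7]
grip_width: 0.547
grasp_force: 52.2
```

Request:
drive_tool --pt "1.1 0.1 -1.6 0 0 0" --pt "0 0 0 0 0 0"

```text
time: 27.85
tool_pos: [485.8, 303.6, 149.1]
ee_rot: [3.01, 0.123, -0.808]
ft_force: [-3.3, 0.3, 4.4]
grip_width: 0.553
grasp_force: 52.4
```

Request:
drive_tool --pt "1.1 0.1 -1.6 0 0 0" --pt "0 0 0 0 0 0"

```text
time: 28.1
tool_pos: [485.9, 303.7, 149.0]
ee_rot: [3.008, 0.124, -0.812]
ft_force: [-6.2, -0.9, 11.5]
grip_width: 0.552
grasp_force: 52.6
```

Request:
drive_tool --pt "1.1 0.1 -1.6 0 0 0" --pt "0 0 0 0 0 0"

```text
time: 28.35
tool_pos: [486.1, 303.8, 149.0]
ee_rot: [3.007, 0.124, -0.816]
ft_force: [-10.0, -0.9, 16.6]
grip_width: 0.548
grasp_force: 52.8
```

On the stop (h ≈ -39 mm). Back off the preload, then release.

Request:
drive_tool --pt "-1.1 -0.1 1.6 0 0 0" --pt "-1.1 -0.1 1.6 0 0 0" --pt "0 0 0 0 0 0"

```text
time: 28.72
tool_pos: [485.8, 303.6, 149.0]
ee_rot: [3.01, 0.123, -0.808]
ft_force: [-3.6, -0.7, 7.2]
grip_width: 0.551
grasp_force: 52.5
```

Request:
drive_tool --pt "0 0 0 0 0 0" --pt "0 0 0 0 0 0" --pt "0 0 0 0 0 0" --fingers 0.62

```text
time: 29.1
tool_pos: [486.8, 303.4, 147.3]
ee_rot: [3.011, 0.122, -0.804]
ft_force: [-0.8, 0.8, -0.7]
grip_width: 0.619
grasp_force: 0.0
```

Request:
drive_tool --pt "0 0 0 0 0 0" --pt "0 0 0 0 0 0" --pt "0 0 0 0 0 0" --pt "0 0 0 0 0 0" --fingers 1

```text
time: 29.6
tool_pos: [486.6, 303.5, 147.8]
ee_rot: [3.011, 0.123, -0.804]
ft_force: [-0.3, 0.5, 0.6]
grip_width: 0.999
grasp_force: 0.0
```

Request:
drive_tool --pt "5 0.4 8.7 0 0 0" --pt "10 0.8 17.4 0 0 0" --pt "15 1.2 26 0 0 0" --pt "20 1.6 35 0 0 0" --pt "15 30 30 0 0 0" --pt "0 40 10 0 0 0" --pt "0 40 0 0 0 0" --pt "0 40 0 0 0 0" --pt "0 0 0 0 0 0"

```text
time: 30.72
tool_pos: [550.5, 460.4, 274.3]
ee_rot: [3.011, 0.129, -0.804]
ft_force: [0.4, 0.1, -0.0]
grip_width: 0.994
grasp_force: 0.0
```

```bash
python3 - <<'E'
from fit import *
from plan import *
from rig import cams
out=np.zeros((600,800,3),np.uint8)
for i,n in enumerate(S):
    s=cams.snapshot(n)
    for j,(P,w,l,d,h) in enumerate([(PL,63,43,(60,40),44),(PS,51,35,(48,32),39)]):
        x0,y0=proj(s,[[P[0]-20,P[1],120]])[0].astype(int)-[32,24]
        im=cv2.resize(s["color"][y0:y0+48,x0:x0+64],(400,300),interpolation=cv2.INTER_CUBIC)
        Rp=R.from_euler('z',P[2])*RP
        for q in(pocket(P,w,l),np.array([P[0],P[1],100])+Rp.apply([[a*d[1]/2,b*d[0]/2,120-h] for a,b in((1,1),(1,-1),(-1,-1),(-1,1))])):
            u=((proj(s,q)-[x0,y0]+.5)*6.25*16).round().astype(np.int32);cv2.polylines(im,[u],True,(0,255,0),1,16,4)
        out[j*300:j*300+300,i*400:i*400+400]=im
cv2.imwrite("pics/c8.png",out)
E
```

```text
(no output)
```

View pics/c8.png

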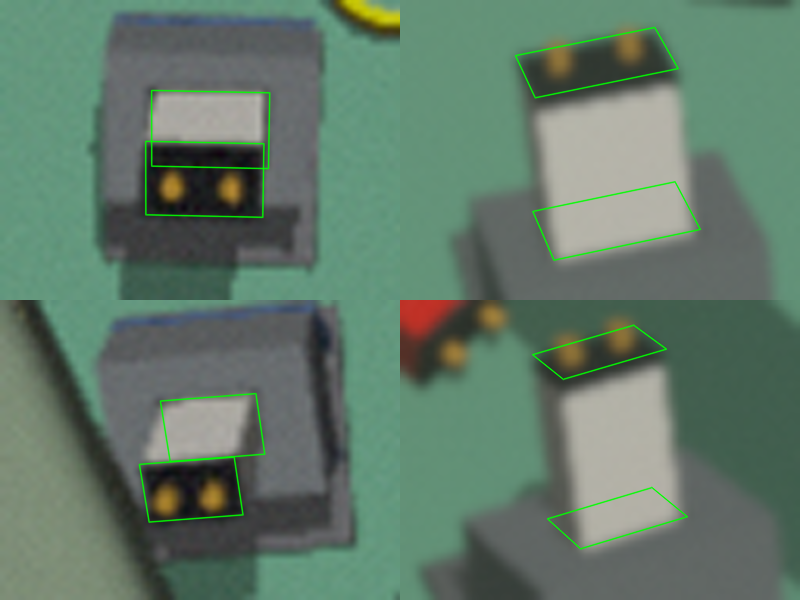

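Both cells sit on their stops, matching the predicted cap outlines; the gripper is clear. Handing in.

```bash
python3 -c "
from rig import arm
print(arm.finish_job())"
```

```text
the job is handed in; nothing more can be done
None
```

I loaded both capacitors nose first into their own pockets, lowered each gently onto its stop (about 44 mm deep for the large, 39 mm for the small), released them, and handed the job in at about 31 s; the hand-in returned no verdict.

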